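Find the steel sample mount and slide it under the microscope

TASK

Three identical-looking black mounts lie face down on the grey board: one has a steel sample set in its underside, the other two are blanks. Turn them over as needed to find the one with the steel, set it steel side up in the middle of the carriage tray of the gantry microscope, and push the carriage fully home under the lens. Leave the blanks off the microscope, on the board or the bench.

Things in the scene. Friction and masses are not known exactly. Their poses are not given: they have to be found in the camera images.
- sample_mount: The mount with the steel sample: a black resin block 46 mm long (its own x), 24 mm wide (its own y), 38 mm high, about 70 g, origin at the centre of its underside as delivered, z up out of its back. Its underside (at the origin) carries a flush polished steel rectangle 30 x 16 mm, unseen while it lies face down at the start; the back is plain black. Starts on the board with z up; steel side up means its z axis points down. Any of the three places on the board may hold it.
- blank_mount_1: A blank: black resin block of the same look, 46 mm long (its own x), 24 mm wide (its own y), 38 mm high, about 70 g, origin at the centre of its underside as delivered, z up out of its back. Its underside is plain black.
- blank_mount_2: Second blank, the same as blank_mount_1.
- board: Fixed light grey board, 160 (x) x 380 (y) x 6 mm, on the bench (bench top at height 0); origin at the centre of its underside. The three mounts start on it in a row along its y axis, about 110 mm apart, with their long sides roughly across the row (along the board's x). Dry surfaces: a mount pushed sideways near the top of a long side tips over onto its other long side (it may slide a little first), and then shows its underside to the pusher.
- microscope: Fixed white gantry microscope. Origin on the bench under the tray's loading place; x points the way the carriage is pushed, away from the robot. Base plate 12 mm high, from x = -80 to 240 mm, 180 mm wide. Two posts (22 mm wide, 45 mm deep, at x = 160 mm, y = +-78 mm, clear gap 134 mm) carry a bridge 134 to 170 mm above the bench; the lens points down at x = 150 mm, y = 0, its lower end 78 mm above the bench (54 mm above the tray floor); the camera on top reaches 223 mm.
- tray (a point): Centre of the tray floor of the sliding carriage, 24 mm above the bench, axes as the microscope's, moving with the carriage. Dark steel tray, floor 100 mm (x) by 80 mm (y), with lips 4 mm high and 5 mm thick along its two y sides and open at its x ends.
- push_block (a point): Centre of the top of the carriage's upright black push block, 60 mm above the bench, 125 mm from the tray centre towards -x of the microscope: 16 mm (x) by 30 mm (y), 36 mm high, joined to the tray by a low flat bar.
- carriage (a joint): Travel of the carriage along the microscope's x, m: 0 is fully out, 0.150 is the end stop, with the tray under the lens (fully home). Slides with about 2 N friction plus 8 N per m/s drag and stays where it is left.
Not all that is in view belongs to the job. Leave any red look-alike of the blank_mount_2 alone.

How it is judged:
By the outcome, as a careful person would: the job done as asked, in the order asked, and still so for the second after the job is handed in, with the robot touching nothing.
It also fails if it takes over 67 s, if anything falls off the work surface, if the arm or the gripper's body presses on something with over 40 N, if the wrist force passes 120 N, or if a joint passes its speed limit or range.

ROBOT

A 6-joint arm with a two-finger parallel gripper is mounted at the origin on the work surface. World frame = base frame: x ahead of the robot, y to its left, z up, the work surface at z = 0. Lengths are in m, angles in rad, forces in N, time in s.
With the tool pointing down it reaches from about 0.35 to 0.775 m from the base axis. Payload 7.3 kg.
Tool frame: the origin (TCP) lies between the finger pads; the fingertips stand 8 mm ahead of it and the grasp point (between the pads) lies 11 mm behind it (robot.nose_length is the distance from the TCP to the fingertips, in m); z points along the fingers, y is the line along which they close (so a half turn about z gives the same grasp; the last joint's range is limited). The gripper opens to 92 mm and grips with 3 to 60 N. Pads are 19 mm wide; open, the fingers measure 130 mm over their backs; the gripper's body (75 mm by 190 mm) begins 47 mm behind the grasp point.
Start: joints at [1.003, 0.342, 1.524, -0, 1.275, -0.146], TCP at [0.215, 0.479, 0.235] pointing down, gripper open.
Joint ranges: [-2.53, 2.53], [-0.77, 2.02], [0.04, 2.7], [-1, 4.14], [0.28, 2.66], [-3.11, 3.11]. Speed limits (rad/s): [2.57, 2.57, 3.14, 3.14, 3.14, 3.14].

INTERFACE

Orientations are given as [roll, pitch, yaw] about the fixed x, y, z axes, in that order (R = Rz(yaw) Ry(pitch) Rx(roll)).
In Python, from cell import robot gives the robot as it stands. The module is installed in compiled form; this text tells all that it offers.
- The arm moves only by the shell command python3 -m jog 'ROWS' [FORCE]. ROWS is JSON, a list that holds one entry, the list of rows, each a list of 5 numbers: the gripper's target within -1 to 1 (fully open at 1, half-way at 0, shut at -1), then the shift along the tool's x, y, z in m, then the turn about the tool's z in rad. A call has 1 to 5 rows; each row is the pose to reach, as a shift and turn from the pose commanded when the call began, along the tool's axes at that moment; what a row does not reach only later rows make up. A row lasts 1/12 s, in which the tool goes at most 41.7 mm and 7.16 degrees, less where a joint would pass 70% of its speed; a pose out of reach is approached as far as the arm can. A call with a gripper value outside its range is refused whole. The fingers move at their own pace and stop on an object; FORCE is the grip in N (left out, the last holds). Time passes only in rows, so rows that repeat a pose let the fingers close. It gives the time, the measured TCP pose, the force, the opening and the grip force at its end, in the units of the state.
- robot.observe(): the state, without advancing time (a new reading comes with each control period).
- robot.read_camera(name): name is "scene" or "side" or "wrist"; returns the picture (480x640x3 uint8, red, green, blue); there is no depth.
- robot.camera_model(name): a dict with "camera_matrix" (3x3 intrinsics, pixels), "position" and "attitude" of the camera in the world; the wrist camera has in their place "mount" (4x4, takes a point from camera to tool coordinates, whose origin is the TCP and whose axes are the flange's). Camera axes: x right, y down, z forward; pixel columns grow to the right and rows downward; lengths in m; the calibration is good to about 2 mm. A picture is of the moment at which its call begins: read the wrist's pose just before it. camera_model takes no time and is no camera call.
- robot.hand_in(): hands the job in; it is judged then, once.
The state is a dict: "time": time; "qpos": joint angles; "qvel": joint speeds; "joint_efforts": joint torques, N m; "tool_pos": TCP position; "tool_rot": TCP orientation; "contact_force": force on the tool from outside, world axes, zero at the start; "torque": the same for the moment, N m; "opening": finger opening in m; "grip_force": force on a finger pad.
Only numpy, scipy, OpenCV 4.12 (cv2) and the standard library are available. Lean on these libraries where they do the work, as an engineer would, in place of code of your own. Each camera call takes 0.05 s, during which the arm holds its last target. There are 200 camera calls.

## Working session

There is one attempt and no reset: what is moved stays moved. The work goes in short steps, Python scripts to look and compute and a shell command to move; the robot and the scene stay as the last step left them, time stands still between calls to the robot, and variables do not carry over. Pictures are saved under pics/ and viewed, at most 10 in all, crops included, and the job is handed in when it is done.

```bash
mkdir -p pics; cat > h.py <<'E'
import numpy as np, cv2
from scipy.spatial.transform import Rotation as R
from cell import robot
def cam(name):
    m=robot.camera_model(name); K=np.array(m["camera_matrix"])
    if name=="wrist":
        s=robot.observe(); T=np.eye(4); T[:3,:3]=R.from_euler('xyz',s["tool_rot"]).as_matrix(); T[:3,3]=s["tool_pos"]
        T=T@np.array(m["mount"]); return K,T[:3,:3],T[:3,3]
    a=np.array(m["attitude"]); 
    A=a if a.shape==(3,3) else R.from_euler('xyz',a).as_matrix()
    return K,A,np.array(m["position"])
def pt(c,u,v,z):
    K,A,p=c; d=A@np.linalg.solve(K,[u,v,1.]); return p+d*(z-p[2])/d[2]
def px(c,P):
    K,A,p=c; q=K@(A.T@(np.array(P)-p)); return q[:2]/q[2]
def snap(name,f):
    c=cam(name); im=robot.read_camera(name); cv2.imwrite(f'pics/{f}.png',im[...,::-1]); return c,im
E
python3 - <<'E'
from h import *
for n in("scene","side"):
    c,im=snap(n,n+"0"); print(n,robot.camera_model(n))
print(robot.camera_model("wrist")); print(robot.observe())
E
```

```text
scene {'camera_matrix': array([[525.66641484,   0.        , 326.37820061],
       [  0.        , 525.66641484, 234.44963249],
       [  0.        ,   0.        ,   1.        ]]), 'position': array([ 0.8765475 , -0.5648205 ,  0.59852217]), 'attitude': array([-2.20396185, -0.02266974,  0.65223679])}
side {'camera_matrix': array([[473.14812808,   0.        , 323.22734102],
       [  0.        , 473.14812808, 235.95606629],
       [  0.        ,   0.        ,   1.        ]]), 'position': array([ 0.37311264, -0.46578522,  0.64959788]), 'attitude': array([-2.46305677,  0.00540189, -0.1529477 ])}
{'camera_matrix': array([[367.36460923,   0.        , 313.4168341 ],
       [  0.        , 367.36460923, 229.53999278],
       [  0.        ,   0.        ,   1.        ]]), 'mount': array([[-6.05094473e-04, -9.54288276e-01, -2.98887135e-01,
         8.08646440e-02],
       [ 9.99999817e-01, -5.84819223e-04, -1.57277540e-04,
         8.99706456e-04],
       [-2.47068296e-05, -2.98887176e-01,  9.54288455e-01,
        -1.48709442e-01],
       [ 0.00000000e+00,  0.00000000e+00,  0.00000000e+00,
         1.00000000e+00]])}
{'time': 0.1, 'qpos': array([ 1.00301332e+00,  3.42651451e-01,  1.52491397e+00, -2.45465415e-05,
        1.27536631e+00, -1.45987760e-01]), 'qvel': array([ 0.00069829, -0.00202428, -0.00158201, -0.00012445, -0.00048046,
        0.00046042]), 'joint_efforts': array([ 1.37498180e-03, -4.32005167e+01, -2.44695067e+01,  7.17864675e-02,
        5.25536493e-02, -7.09362280e-05]), 'tool_pos': array([0.21473034, 0.47870578, 0.23411789]), 'tool_rot': array([-3.14026440e+00, -1.71572193e-04,  2.71980445e+00]), 'contact_force': array([ 0.14565113,  0.60330251, -0.0848455 ]), 'torque': array([ 0.01582944,  0.04122676, -0.01621578]), 'grip_force': 0.0, 'opening': 0.09194865759574763}
```

View pics/scene0.png

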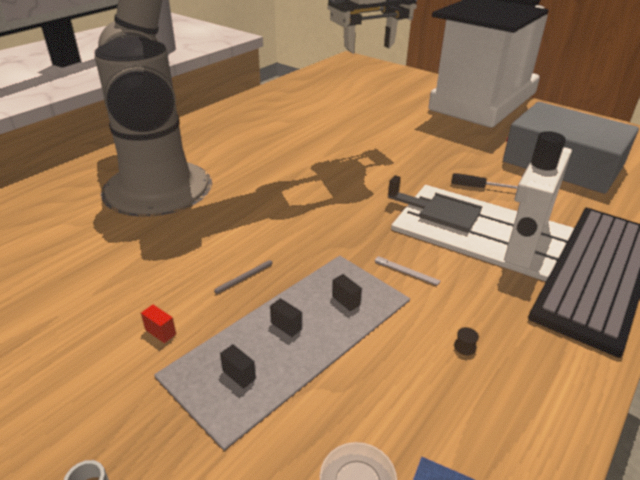

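View pics/side0.png

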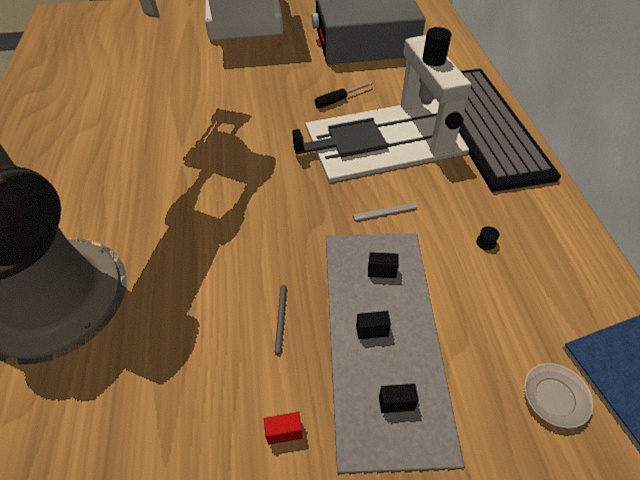

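Side view: the black mounts are at (383,265), (373,325) and (398,398) on the grey board. The red look-alike is at (283,428) and is to be left alone; the black knob at (487,238) is not a block. The tray is at (358,137) and the push block at (298,141). Next I'll measure positions in both views.

```bash
cat > m0.py <<'E'
from h import *
def blobs(n,box,amin,thr=60):
    im=cv2.imread(f'pics/{n}0.png'); g=im.max(2); m=(g<thr).astype(np.uint8); k=np.zeros_like(m); x0,y0,x1,y1=box; k[y0:y1,x0:x1]=m[y0:y1,x0:x1]
    _,_,st,ce=cv2.connectedComponentsWithStats(k); return [(ce[i].round(1),st[i][4]) for i in range(1,len(st)) if st[i][4]>amin], k
def tri(ca,a,cb,b):
    A=[];y=[]
    for (K,Rm,p),u in((ca,a),(cb,b)):
        d=Rm@np.linalg.solve(K,[*u,1.]); d/=np.linalg.norm(d); P=np.eye(3)-np.outer(d,d); A.append(P); y.append(P@p)
    return np.linalg.lstsq(np.vstack(A),np.hstack(y),rcond=None)[0]
cs,ci=cam("scene"),cam("side")
bs,_=blobs("scene",(200,260,370,400),200); bi,_=blobs("side",(345,240,430,425),200)
print(bs,bi)
for a in sorted(bs,key=lambda t:t[0][1]):
    best=min((tri(cs,a[0],ci,b[0]) for b in bi),key=lambda P:np.hypot(*(px(cs,P)-a[0])))
    print(a[0],best.round(4),[pt(ci,*b[0],.025).round(3) for b in bi])
# board corners side
for q in((327,235),(416,234),(463,467),(339,471)): print('board',pt(ci,*q,.006).round(4))
for q in((158,377),(342,257),(410,300),(225,444)): print('boardS',pt(cs,*q,.006).round(4))
# base plate corners & push block
for q in((306,122),(330,181),(467,152)): print('base',pt(ci,*q,.012).round(4))
for q in((430,187),(393,227)): print('baseS',pt(cs,*q,.012).round(4))
b,k=blobs("side",(328,115,392,160),200,90); print(b,[pt(ci,*q[0],.024).round(4) for q in b])
b,k=blobs("scene",(415,190,485,232),200,90); print(b,[pt(cs,*q[0],.024).round(4) for q in b])
im=cv2.imread('pics/side0.png')[100:200,280:480]; cv2.imwrite('pics/c1.png',cv2.resize(im,None,fx=4,fy=4,interpolation=2))
print('pushblk',pt(ci,297,131,.06).round(4))
E
python3 m0.py
```

```text
[(array([346.2, 295.9]), np.int32(454)), (array([286. , 319.1]), np.int32(625)), (array([237.9, 367.3]), np.int32(787))] [(array([382.7, 265.3]), np.int32(729)), (array([372.8, 325.1]), np.int32(854)), (array([398. , 398.3]), np.int32(1011))]
[346.2 295.9] [ 0.5333 -0.0396  0.0183] [array([ 0.532, -0.043,  0.025]), array([ 0.493, -0.145,  0.025]), array([ 0.502, -0.257,  0.025])]
[286.  319.1] [ 0.4937 -0.1433  0.0211] [array([ 0.532, -0.043,  0.025]), array([ 0.493, -0.145,  0.025]), array([ 0.502, -0.257,  0.025])]
[237.9 367.3] [ 0.5031 -0.2551  0.0224] [array([ 0.532, -0.043,  0.025]), array([ 0.493, -0.145,  0.025]), array([ 0.502, -0.257,  0.025])]
board [0.4556 0.0487 0.006 ]
board [0.6098 0.0265 0.006 ]
board [ 0.565 -0.347  0.006]
board [ 0.4108 -0.3277  0.006 ]
boardS [ 0.4185 -0.3256  0.006 ]
boardS [0.4606 0.0483 0.006 ]
boardS [0.6135 0.0274 0.006 ]
boardS [ 0.5646 -0.3395  0.006 ]
base [0.4594 0.3595 0.012 ]
base [0.4813 0.174  0.012 ]
base [0.7673 0.2122 0.012 ]
baseS [0.4709 0.3587 0.012 ]
baseS [0.4871 0.1792 0.012 ]
[(array([356.1, 137.8]), np.int32(1716))] [array([0.552 , 0.2767, 0.024 ])]
[(array([444.4, 222.2]), np.int32(244))] [array([0.5638, 0.2405, 0.024 ])]
pushblk [0.4319 0.2724 0.06  ]
```

View pics/c1.png

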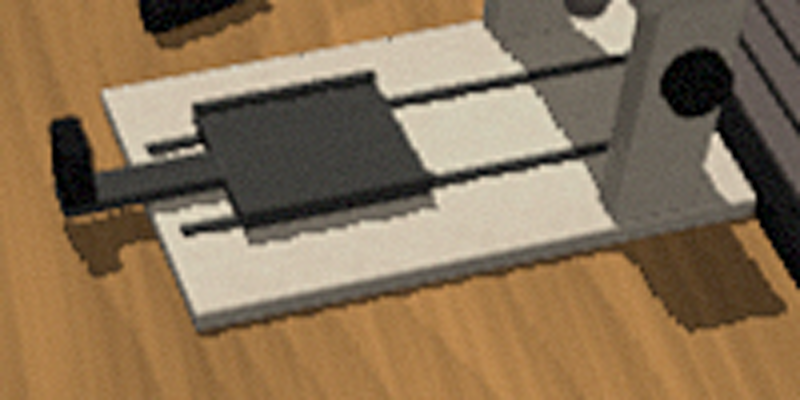

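```bash
cat > go.py <<'E'
import sys; from h import *
x,y,z,yaw=map(float,sys.argv[1:5]); s=robot.observe(); M=R.from_euler('xyz',s["tool_rot"]).as_matrix()
d=M.T@(np.array([x,y,z])-s["tool_pos"]); y0=s["tool_rot"][2]; dy=(np.radians(yaw)-y0+np.pi)%(2*np.pi)-np.pi
print("at",s["tool_pos"].round(4),"yaw",np.degrees(y0).round(1),"shift",d.round(4),"turn(tool z)",round(-dy,4),"t",round(s["time"],2),"op",round(s["opening"],4),"F",s["contact_force"].round(1))
E
python3 -m jog '[[[-1,-0.49,-0.306,0.084,0],[-1,-0.49,-0.306,0.084,0],[-1,-0.49,-0.306,0.084,0],[-1,-0.49,-0.306,0.084,0],[-1,-0.49,-0.306,0.084,0]]]' 20
python3 go.py 0.538 0.002 0.15 82.5
```

```text
time: 0.52
tool_pos: [0.3301, 0.3061, 0.2043]
tool_rot: [-3.141, -0.0, 2.721]
contact_force: [0.1, 0.4, 0.5]
opening: 0.0631
grip_force: 0.0
at [0.3301 0.3061 0.2043] yaw 155.9 shift [-0.314  -0.1926  0.0543] turn(tool z) 1.2807 t 0.52 op 0.0631 F [0.1 0.4 0.5]
```

```bash

python3 -m jog '[[[-1,-0.314,-0.193,0.054,0],[-1,-0.314,-0.193,0.054,0],[-1,-0.314,-0.193,0.054,0],[-1,-0.314,-0.193,0.054,0],[-1,-0.314,-0.193,0.054,0]]]' >/dev/null
python3 -m jog '[[[-1,-0.138,-0.084,0.024,0.12],[-1,-0.138,-0.084,0.024,0.24],[-1,-0.138,-0.084,0.024,0.36],[-1,-0.138,-0.084,0.024,0.48],[-1,-0.138,-0.084,0.024,0.6]]]' >/dev/null
python3 -m jog '[[[-1,0,0,0,0.12],[-1,0,0,0,0.24],[-1,0,0,0,0.36],[-1,0,0,0,0.48],[-1,0,0,0,0.6]]]' >/dev/null
python3 -m jog '[[[-1,0,0,0,0.08],[-1,0,0,0,0.08]]]'
python3 - <<'E'
from h import *
c,im=snap("wrist","w1"); K,A,p=c; print(p,px(c,(0.533,-.04,.044)),px(c,(0.494,-.144,.044)))
g=im.max(2); m=(g<60).astype(np.uint8); m[400:]=0
cs,_=cv2.findContours(m,0,2)
for q in cs:
    if cv2.contourArea(q)>300: print(cv2.boundingRect(q),cv2.minAreaRect(q))
E
python3 go.py 0.538 0.002 0.044 82.5
```

```text
time: 1.93
tool_pos: [0.5371, 0.0043, 0.1502]
tool_rot: [-3.141, -0.0, 1.437]
contact_force: [-0.5, -0.3, -0.9]
opening: 0.0003
grip_force: 0.0
[0.54849578 0.08530897 0.2989046 ] [315.34648514 287.6703015 ] [286.17116449 402.87732714]
(77, 359, 82, 37) ((117.5, 377.0), (36.0, 81.0), 90.0)
(322, 293, 318, 97) ((480.5, 341.0), (96.0, 317.0), 90.0)
(0, 290, 321, 107) ((160.12612915039062, 343.0203552246094), (320.8511962890625, 105.18762969970703), 1.035353183746338)
(287, 255, 61, 102) ((314.5172119140625, 306.44873046875), (60.44350814819336, 99.97838592529297), 4.513988018035889)
(522, 178, 60, 46) ((551.2785034179688, 200.627685546875), (57.855228424072266, 41.269691467285156), 19.44003677368164)
(626, 0, 14, 38) ((632.5, 18.5), (37.0, 13.0), 90.0)
at [0.5371 0.0043 0.1502] yaw 82.6 shift [-0.0022  0.0013  0.1062] turn(tool z) 0.0016 t 1.98 op 0.0005 F [-0.2  0.8  0.5]
```

View pics/w1.png

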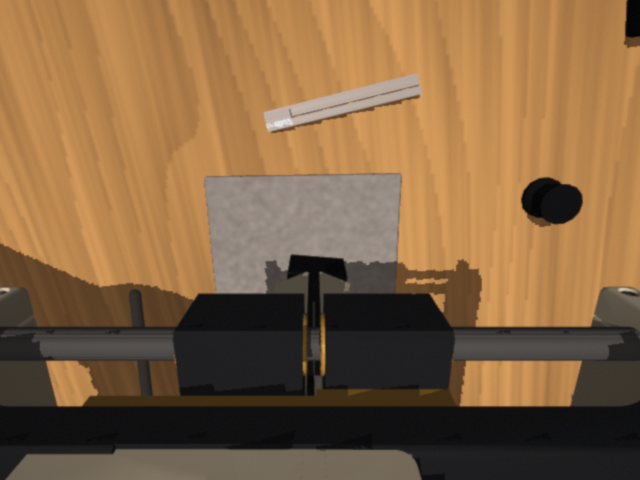

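The wrist view shows mount A's top in front of the fingers at (318,268), well centred. I'll lower and tip it.

```bash

python3 -m jog '[[[-1,0.01,0,0.036,0],[-1,0.01,0,0.072,0],[-1,0.01,0,0.106,0],[-1,0.01,0,0.106,0]]]' 
python3 -m jog '[[[-1,-0.015,0,0,0],[-1,-0.03,0,0,0],[-1,-0.038,0,0,0],[-1,-0.046,0,0,0],[-1,-0.054,0,0,0]]]' 
python3 -m jog '[[[-1,-0.008,0,0,0],[-1,-0.013,0,0,0],[-1,-0.013,0,-0.03,0],[-1,0.02,0,-0.07,0],[-1,0.02,0,-0.1,0]]]' 
python3 - <<'E'
from h import *
a=snap("side","s1")[1]; b=snap("scene","sc1")[1]
w=robot.read_camera("wrist"); im=np.hstack([a[220:460,300:500],w[160:400,220:420],b[240:480,200:400][:240]]); cv2.imwrite('pics/c2.png',im[...,::-1])
print(robot.observe()["tool_pos"])
E
```

```text
time: 2.32
tool_pos: [0.5342, 0.0148, 0.0387]
tool_rot: [-3.13, 0.0, 1.443]
contact_force: [-2.3, -0.3, -0.6]
opening: 0.0004
grip_force: 0.0
time: 2.73
tool_pos: [0.532, -0.04, 0.0457]
tool_rot: [3.14, -0.0, 1.44]
contact_force: [-1.3, -0.6, -0.5]
opening: 0.0005
grip_force: 0.0
time: 3.15
tool_pos: [0.5331, -0.0178, 0.1445]
tool_rot: [-3.138, -0.001, 1.439]
contact_force: [0.5, 0.1, 0.0]
opening: 0.0007
grip_force: 0.0
[ 0.53597169 -0.01928018  0.14764585]
```

View pics/c2.png

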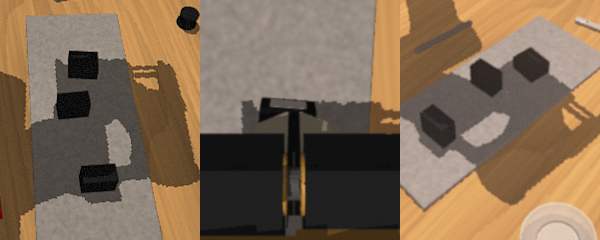

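The wrist image shows a light rectangle inside mount A's revealed face, at full-frame (310,263). The scene also shows that A has tipped. I'll back off and confirm with one enlarged crop.

```bash

python3 -m jog '[[[1,0.04,0,0,0],[1,0.07,0,0,0],[1,0.07,0,0,0],[1,0.07,0,0,0]]]' 5
python3 - <<'E'
from h import *
c,w=snap("wrist","w2"); cv2.imwrite('pics/c3.png',cv2.resize(w[200:330,200:440],None,fx=3,fy=3,interpolation=2)[...,::-1])
K,A,p=c; print(p, px(c,(0.533,-.07,.006)))
E
```

```text
time: 3.63
tool_pos: [0.5426, 0.0507, 0.1433]
tool_rot: [-3.139, 0.0, 1.442]
contact_force: [0.0, -0.1, -0.6]
opening: 0.0223
grip_force: 0.0
[0.55377048 0.1318446  0.2920027 ] [319.8034576  348.64832474]
```

View pics/c3.png

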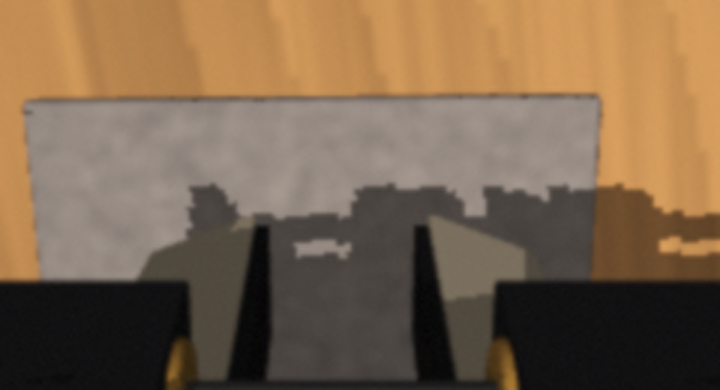

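This crop misses the mount: A is now hidden behind the gripper. I'll rise and come over it for a clear look.

```bash

python3 -m jog '[[[1,-0.025,0,-0.034,0],[1,-0.05,0,-0.068,0],[1,-0.072,0,-0.105,0],[1,-0.072,0,-0.105,0],[1,-0.072,0,-0.105,0]]]' 5
python3 - <<'E'
from h import *
c,w=snap("wrist","w3"); cv2.imwrite('pics/c4.png',cv2.resize(w[180:330,220:420],None,fx=4,fy=4,interpolation=2)[...,::-1])
np.save('c4.npy',np.array([*c[0].ravel(),*c[1].ravel(),*c[2]]))
E
```

```text
time: 4.1
tool_pos: [0.5345, -0.0241, 0.2513]
tool_rot: [3.137, 0.001, 1.436]
contact_force: [-0.2, 0.3, 0.1]
opening: 0.0597
grip_force: 0.0
```

View pics/c4.png

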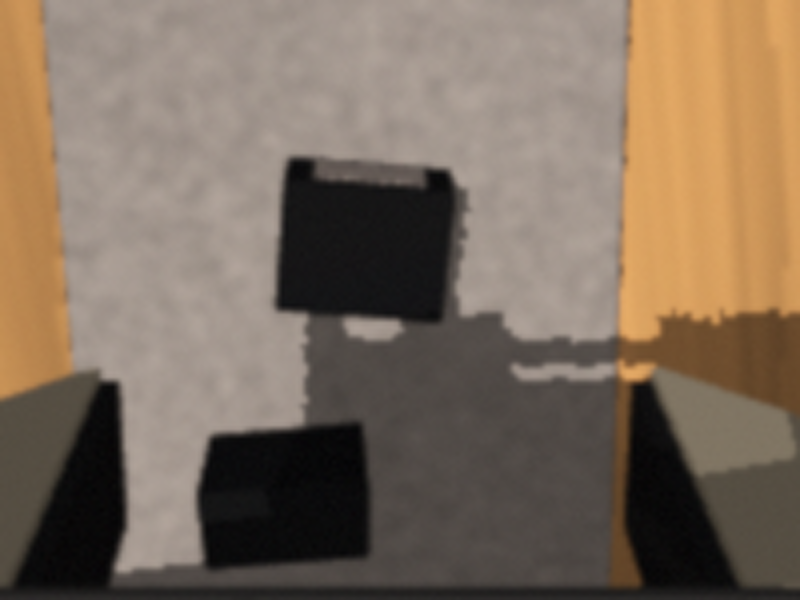

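Confirmed: candidate A, whose revealed face carries the light steel rectangle at crop (370,173), is the sample mount. B (crop 285,495) and C are still upright and can stay where they are. I'll measure A now for the grip.

```bash
cat > m1.py <<'E'
from h import *
v=np.load('c4.npy'); c=(v[:9].reshape(3,3),v[9:18].reshape(3,3),v[18:])
P=[pt(c,220+u/4,180+w/4,.030) for u,w in((287,180),(452,190),(441,320),(276,308))]
for p in P: print(p.round(4))
C=np.mean(P,0); e=(P[1]+P[2]-P[0]-P[3]); n=(P[0]+P[1]-P[2]-P[3]); print('C',C.round(4),np.linalg.norm(e)/2,np.linalg.norm(n)/2,np.degrees(np.arctan2(e[1],e[0])),np.degrees(np.arctan2(n[1],n[0])))
E
python3 m1.py; python3 go.py 0.534 -0.024 0.25 82.5
```

```text
[ 0.5095 -0.05    0.03  ]
[ 0.5522 -0.0586  0.03  ]
[ 0.5448 -0.0948  0.03  ]
[ 0.5011 -0.0852  0.03  ]
C [ 0.5269 -0.0722  0.03  ] 0.04413358132512983 0.03658752312063546 -11.901730578482239 77.5459174506124
at [ 0.5337 -0.023   0.2494] yaw 82.3 shift [-0.0009  0.0005 -0.0006] turn(tool z) -0.0027 t 4.15 op 0.0639 F [-0.4  0.7 -0.3]
```

```bash
python3 go.py 0.5318 -0.0497 0.033 78
```

```text
at [ 0.5337 -0.023   0.2494] yaw 82.3 shift [-0.0267  0.0016  0.2164] turn(tool z) 0.0758 t 4.15 op 0.0639 F [-0.4  0.7 -0.3]
```

```bash

python3 -m jog '[[[1,-0.027,0.002,0.04,0.076],[1,-0.027,0.002,0.08,0.076],[1,-0.027,0.002,0.12,0.076],[1,-0.027,0.002,0.16,0.076],[1,-0.027,0.002,0.195,0.076]]]' 3 >/dev/null
python3 -m jog '[[[1,0,0,0.012,0],[1,0,0,0.0215,0],[1,0,0,0.0215,0],[-0.1,0,0,0.0215,0],[-0.1,0,0,0.0215,0]]]' 3
python3 go.py 0.5318 -0.0497 0.033 78
python3 -m jog '[[[-0.1,0,0,0,0],[-0.1,0,0,0,0],[-0.1,0,0,0,0],[-0.1,0,0,0,0],[-0.1,0,0,0,0]]]' 3
```

```text
time: 4.98
tool_pos: [0.533, -0.0486, 0.0339]
tool_rot: [3.14, -0.0, 1.364]
contact_force: [-1.0, -0.5, -0.6]
opening: 0.0829
grip_force: 0.0
at [ 0.533  -0.0486  0.0339] yaw 78.2 shift [-0.0014 -0.001   0.0009] turn(tool z) 0.0026 t 4.98 op 0.0829 F [-1.  -0.5 -0.6]
time: 5.4
tool_pos: [0.5325, -0.0485, 0.0334]
tool_rot: [3.141, -0.0, 1.364]
contact_force: [0.1, -0.6, -0.5]
opening: 0.0499
grip_force: 0.0
```

```bash

python3 -m jog '[[[-0.3,0,0,0,0],[-0.3,0,0,0,0],[-0.3,0,0,0,0]]]' 3
python3 -m jog '[[[-0.3,0,0,-0.03,0],[-0.3,0,0,-0.06,0],[-0.3,0,0,-0.06,0],[-0.3,0,0,-0.06,0]]]' 3
python3 - <<'E'
from h import *
a=snap("side","s4")[1]; b=snap("scene","sc4")[1]
im=np.hstack([a[170:320,310:460],b[200:350,260:410]]); cv2.imwrite('pics/c5.png',cv2.resize(im,None,fx=2.6,fy=2.6,interpolation=2)[...,::-1])
E
```

```text
time: 5.65
tool_pos: [0.5324, -0.0485, 0.0332]
tool_rot: [3.142, -0.0, 1.364]
contact_force: [-0.8, 0.4, 1.9]
opening: 0.0456
grip_force: 3.0
time: 5.98
tool_pos: [0.5335, -0.0488, 0.0945]
tool_rot: [3.138, 0.0, 1.364]
contact_force: [0.0, 1.4, -0.8]
opening: 0.0333
grip_force: 0.0
```

View pics/c5.png

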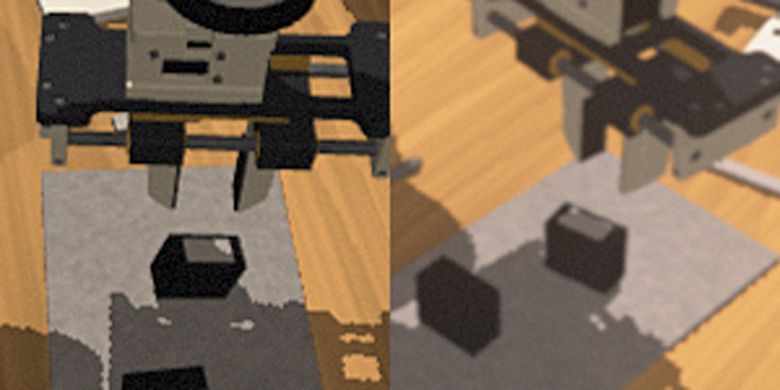

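The block slipped out of the light grip but tumbled as intended. It now stands steel side up: steel at side crop (212,250) and scene crop (583,222). I'll measure the steel rectangle from the wrist camera.

```bash

python3 -m jog '[[[1,0.007,0,-0.04,0],[1,0.014,0,-0.08,0],[1,0.02,0,-0.12,0],[1,0.025,0,-0.155,0],[1,0.025,0,-0.155,0]]]' 5
cat > m2.py <<'E'
from h import *
c,w=snap("wrist","w5"); g=w.max(2); m=(g<55).astype(np.uint8); m[325:]=0; m[:, :255]=0; m[:,370:]=0
n,l,st,ce=cv2.connectedComponentsWithStats(m)
for i in range(1,n):
    if st[i][4]<300: continue
    cn=cv2.findContours((l==i).astype(np.uint8),0,2)[0][0]; h=np.zeros_like(m); cv2.fillConvexPoly(h,cv2.convexHull(cn),1)
    s=((h==1)&(g>=65)).astype(np.uint8); s=cv2.morphologyEx(s,cv2.MORPH_OPEN,np.ones((3,3)))
    cs=sorted(cv2.findContours(s,0,2)[0],key=cv2.contourArea)
    print(st[i],ce[i],len(cs) and cv2.contourArea(cs[-1]))
    if len(cs) and cv2.contourArea(cs[-1])>100:
        B=cv2.boxPoints(cv2.minAreaRect(cs[-1])); P=np.array([pt(c,*b,.044) for b in B]); C=P.mean(0); e=P[1]-P[0]; f=P[2]-P[1]
        if np.linalg.norm(e)<np.linalg.norm(f): e,f=f,e
        print('steel',C.round(4),np.linalg.norm(e),np.linalg.norm(f),'long axis yaw',np.degrees(np.arctan2(e[1],e[0])))
E
python3 m2.py; python3 go.py 0.533 -0.05 0.25 78
```

```text
time: 6.5
tool_pos: [0.5403, -0.0237, 0.2541]
tool_rot: [3.131, -0.001, 1.365]
contact_force: [1.6, -1.0, 1.0]
opening: 0.0608
grip_force: 0.0
[278 212  47  38 788] [301.34137056 228.02411168] 453.0
steel [ 0.5223 -0.0574  0.044 ] 0.031343226051417185 0.017580486196431596 long axis yaw 3.1886361593839863
[ 272  286   43   39 1374] [293.19213974 305.54949054] 0
at [ 0.539  -0.0239  0.2506] yaw 78.2 shift [-0.0268 -0.0005  0.0006] turn(tool z) 0.0032 t 6.55 op 0.0652 F [0.3 0.1 0.1]
```

```bash

python3 -m jog '[[[1,0,0,0,-0.12],[1,0,0,0,-0.24],[1,0,0,0,-0.262],[1,0,0,0,-0.262]]]' 5
python3 go.py 0.5223 -0.0574 0.024 93.2
```

```text
time: 6.88
tool_pos: [0.5368, -0.0241, 0.246]
tool_rot: [-3.138, -0.001, 1.624]
contact_force: [-0.4, 0.0, -1.0]
opening: 0.0899
grip_force: 0.0
at [ 0.5368 -0.0241  0.246 ] yaw 93.0 shift [-0.0327 -0.0155  0.2221] turn(tool z) -0.0028 t 6.88 op 0.0899 F [-0.4  0.  -1. ]
```

```bash

python3 -m jog '[[[1,-0.02,-0.01,0.04,0],[1,-0.033,-0.0155,0.08,0],[1,-0.033,-0.0155,0.12,0],[1,-0.033,-0.0155,0.16,0],[1,-0.033,-0.0155,0.16,0]]]' 15
python3 -m jog '[[[1,0,0,0,0],[1,0,0,0,0]]]' >/dev/null
python3 go.py 0.5223 -0.0574 0.024 93.2
```

```text
time: 7.3
tool_pos: [0.5183, -0.057, 0.0803]
tool_rot: [-3.127, -0.005, 1.622]
contact_force: [-2.1, -0.3, -1.7]
opening: 0.0916
grip_force: 0.0
at [ 0.5249 -0.058   0.0894] yaw 93.1 shift [ 0.0008 -0.0027  0.0654] turn(tool z) -0.0021 t 7.47 op 0.0919 F [-0.   0.7  0. ]
```

```bash

python3 -m jog '[[[1,0.001,-0.003,0.03,0],[1,0.001,-0.003,0.055,0],[1,0.001,-0.003,0.065,0],[1,0.001,-0.003,0.065,0],[-0.3,0.001,-0.003,0.065,0]]]' 15
python3 -m jog '[[[-0.3,0,0,0,0],[-0.3,0,0,0,0],[-0.3,0,0,0,0],[-0.3,0,0,0,0],[-0.3,0,0,0,0]]]' 15 >/dev/null
python3 -m jog '[[[-0.3,0,0,0,0],[-0.3,0,0,0,0],[-0.3,0,0,0,0]]]' 15
python3 go.py 0.5223 -0.0574 0.12 93.2
```

```text
time: 7.88
tool_pos: [0.5221, -0.0572, 0.0248]
tool_rot: [3.139, 0.001, 1.626]
contact_force: [-0.2, -0.4, 0.6]
opening: 0.0885
grip_force: 0.0
time: 8.55
tool_pos: [0.5209, -0.057, 0.0232]
tool_rot: [3.141, -0.0, 1.626]
contact_force: [-0.4, 0.5, 1.8]
opening: 0.0459
grip_force: 15.0
at [ 0.5209 -0.057   0.0232] yaw 93.2 shift [-0.0004  0.0014 -0.0968] turn(tool z) -0.0008 t 8.55 op 0.0459 F [-0.4  0.5  1.8]
```

```bash

python3 -m jog '[[[-0.3,0,0,-0.02,0],[-0.3,0,0,-0.05,0],[-0.3,0,0,-0.09,0],[-0.3,0,0,-0.097,0],[-0.3,0,0,-0.097,0]]]' 15
python3 go.py 0.553 0.277 0.12 96.8
```

```text
time: 8.97
tool_pos: [0.5225, -0.0574, 0.1228]
tool_rot: [3.136, 0.002, 1.626]
contact_force: [0.5, -0.3, -0.2]
opening: 0.0459
grip_force: 15.0
at [ 0.5225 -0.0574  0.1228] yaw 93.2 shift [0.3323 0.0488 0.0025] turn(tool z) -0.0637 t 8.97 op 0.0459 F [ 0.5 -0.3 -0.2]
```

```bash

python3 -m jog '[[[-0.3,0.02,0.003,0,-0.02],[-0.3,0.055,0.008,0,-0.06],[-0.3,0.095,0.014,0,-0.064],[-0.3,0.135,0.02,0,-0.064],[-0.3,0.17,0.025,0,-0.064]]]' 15 >/dev/null
python3 go.py 0.553 0.277 0.12 96.8
```

```text
at [0.5353 0.1161 0.1181] yaw 96.8 shift [ 0.1577  0.0366 -0.0019] turn(tool z) 0.0 t 9.38 op 0.046 F [ 0.9 -0.7 -1.1]
```

```bash

python3 -m jog '[[[-0.3,0.04,0.008,0,0],[-0.3,0.08,0.016,0,0],[-0.3,0.115,0.024,0,0],[-0.3,0.145,0.032,0,0],[-0.3,0.158,0.0366,0,0]]]' 15 >/dev/null
python3 -m jog '[[[-0.3,0,0,0,0],[-0.3,0,0,0,0],[-0.3,0,0,0,0]]]' 15 >/dev/null
python3 - <<'E'
from h import *
c,w=snap("wrist","w6"); ci,a=snap("side","s6")
for q in((-.05,.04),(-.05,-.04),(.05,-.04),(.05,.04)):
    t=np.radians(6.8); P=[.553+q[0]*np.cos(t)-q[1]*np.sin(t),.277+q[0]*np.sin(t)+q[1]*np.cos(t),.024]
    for im,cc in((w,c),(a,ci)):
        u=px(cc,P); im[...]=cv2.circle(np.ascontiguousarray(im),(int(u[0]),int(u[1])),2,(255,0,0),-1)
im=np.hstack([cv2.resize(a[60:200,270:410],(420,420)),cv2.resize(w[140:420,200:440],(360,420))]); cv2.imwrite('pics/c6.png',im[...,::-1])
E
python3 go.py 0.553 0.277 0.0425 96.8
```

```text
at [0.5538 0.2739 0.1194] yaw 96.7 shift [ 0.0032 -0.0003  0.0769] turn(tool z) -0.0012 t 10.15 op 0.0462 F [-0.3 -0.9 -0.1]
```

View pics/c6.png

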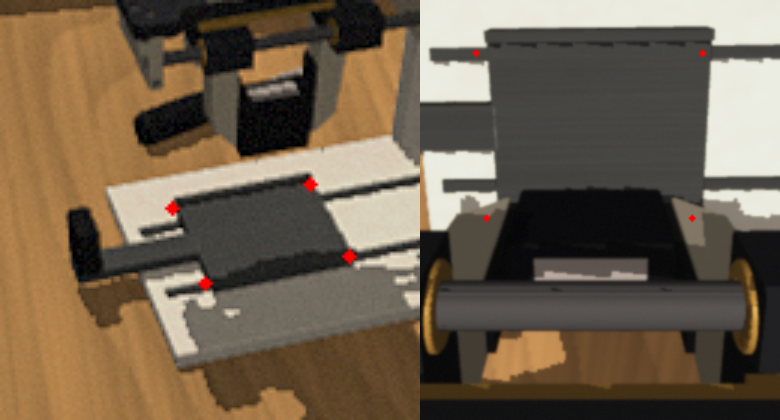

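The red predicted corners sit about 5 mm short in x' and 3 mm short in y' of the tray's true corners (wrist crop (490,42) and (711,42)). The block hangs level, steel up. I'll correct and lower.

```bash

python3 -m jog '[[[-0.3,0.006,0.0047,0.02,0],[-0.3,0.006,0.0047,0.045,0],[-0.3,0.006,0.0047,0.06,0],[-0.3,0.006,0.0047,0.068,0],[-0.3,0.006,0.0047,0.068,0]]]' 15 
python3 -m jog '[[[-0.3,0,0,0,0],[-0.3,0,0,0,0]]]' 15 
python3 go.py 0.5577 0.2806 0.0410 96.8
```

```text
time: 10.57
tool_pos: [0.557, 0.2804, 0.0502]
tool_rot: [-3.138, 0.001, 1.688]
contact_force: [-0.2, -0.2, -0.5]
opening: 0.0456
grip_force: 15.0
time: 10.73
tool_pos: [0.5589, 0.2817, 0.0534]
tool_rot: [3.139, -0.001, 1.689]
contact_force: [0.6, 1.4, -1.1]
opening: 0.0457
grip_force: 15.0
at [0.5589 0.2817 0.0534] yaw 96.8 shift [-0.001  -0.0013  0.0124] turn(tool z) -0.0003 t 10.73 op 0.0457 F [ 0.6  1.4 -1.1]
```

```bash

python3 -m jog '[[[-0.3,0,0,0.004,0],[-0.3,0,0,0.007,0],[-0.3,0,0,0.009,0],[-0.3,0,0,0.0105,0],[-0.3,0,0,0.0105,0]]]' 15 
python3 -m jog '[[[-0.3,0,0,0.001,0],[-0.3,0,0,0.001,0]]]' 15
```

```text
time: 11.15
tool_pos: [0.5578, 0.2819, 0.0413]
tool_rot: [-3.141, -0.0, 1.69]
contact_force: [0.6, 0.6, -0.7]
opening: 0.046
grip_force: 15.0
time: 11.32
tool_pos: [0.5582, 0.2819, 0.0412]
tool_rot: [3.141, -0.0, 1.69]
contact_force: [-0.3, 0.0, 3.1]
opening: 0.0458
grip_force: 15.0
```

```bash

python3 -m jog '[[[0.2,0,0,0,0],[0.2,0,0,0,0],[0.2,0,0,0,0],[0.2,0,0,0,0],[0.2,0,0,-0.01,0]]]' 15 >/dev/null
python3 -m jog '[[[0.2,0,0,-0.02,0],[0.2,0,0,-0.06,0],[0.2,0,0,-0.09,0],[0.2,0,0,-0.11,0],[0.2,0,0,-0.11,0]]]' 15
python3 -m jog '[[[-1,0,-0.04,0,0],[-1,0,-0.08,0,0],[-1,0,-0.12,0,0],[-1,0,-0.16,0,0],[-1,0,-0.172,0,0]]]' 15 
python3 -m jog '[[[-1,0,0,0,0],[-1,0,0,0,0],[-1,0,0,0,0],[-1,0,0,0,0]]]' 15
python3 go.py 0.387 0.2605 0.045 96.8
cat > m3.py <<'E'
from h import *
import sys
ci,a=snap("side",sys.argv[1]); cs,b=snap("scene",sys.argv[1]+'b'); 
im=np.hstack([cv2.resize(a[60:200,270:450],(450,350)),cv2.resize(b[140:280,380:520],(350,350))]); cv2.imwrite('pics/c_%s.png'%sys.argv[1],im[...,::-1])
E
python3 m3.py p1
python3 - <<'E'
from h import *
ci=cam("side"); a=cv2.imread('pics/p1.png'); hsv=a.max(2)
# black push block top / mount dark blobs
for thr in(35,):
    m=np.zeros(hsv.shape,np.uint8); m[90:165,285:400]=(hsv[90:165,285:400]<thr); n,l,st,ce=cv2.connectedComponentsWithStats(m)
    for i in range(1,n):
        if st[i][4]>60: print(thr,st[i],ce[i].round(1),pt(ci,*ce[i],.043).round(4))
E
```

```text
time: 12.15
tool_pos: [0.5604, 0.2828, 0.167]
tool_rot: [3.132, -0.002, 1.69]
contact_force: [0.8, -0.5, 0.5]
opening: 0.0548
grip_force: 0.0
time: 12.57
tool_pos: [0.3811, 0.2602, 0.1599]
tool_rot: [-3.136, 0.001, 1.691]
contact_force: [-0.3, 0.4, 0.3]
opening: 0.026
grip_force: 0.0
time: 12.9
tool_pos: [0.3885, 0.2616, 0.1605]
tool_rot: [3.141, -0.0, 1.689]
contact_force: [0.0, 0.5, 0.4]
opening: 0.0013
grip_force: 0.0
at [0.3885 0.2616 0.1605] yaw 96.8 shift [-0.0009 -0.0017  0.1155] turn(tool z) -0.0003 t 12.9 op 0.0013 F [0.  0.5 0.4]
35 [315  90  32  18 317] [330.1  98.2] [0.517 0.392 0.043]
35 [341 117  34  29 481] [359.4 132.2] [0.5565 0.2701 0.043 ]
35 [293 130  43  24 255] [302.2 142.9] [0.4394 0.2557 0.043 ]
35 [339 149  30   8  70] [353.  152.7] [0.532  0.2119 0.043 ]
```

```bash
python3 - <<'E'
from h import *
ci=cam("side"); t=np.radians(6.8); X=np.array([np.cos(t),np.sin(t)]); Y=np.array([-X[1],X[0]])
P=np.array([pt(ci,280+u/4,100+v/4,.028)[:2] for u,v in((195,103),(375,73),(434,182),(245,220))]); C=P.mean(0); print('tray',C.round(4),[( round((p-C)@X,4),round((p-C)@Y,4)) for p in P])
a=cv2.imread('pics/p1.png').max(2); m=np.zeros(a.shape,np.uint8); m[112:150,336:380]=a[112:150,336:380]<35
n,l,st,ce=cv2.connectedComponentsWithStats(m); i=1+st[1:,4].argmax(); cn=cv2.findContours((l==i).astype(np.uint8),0,2)[0][0]
h=np.zeros_like(m); cv2.fillConvexPoly(h,cv2.convexHull(cn),1); s=((h==1)&(a>60)).astype(np.uint8); ys,xs=np.nonzero(s); print(len(xs),xs.mean(),ys.mean(),xs.min(),xs.max(),ys.min(),ys.max())
S=pt(ci,xs.mean(),ys.mean(),.062)[:2]; print('steel',S.round(4),'off',((S-C)@X).round(4),((S-C)@Y).round(4))
E
```

```text
tray [0.556  0.2779] [(np.float64(-0.0485), np.float64(0.0471)), (np.float64(0.0496), np.float64(0.045)), (np.float64(0.0488), np.float64(-0.0455)), (np.float64(-0.0499), np.float64(-0.0467))]
151 359.29801324503313 124.35761589403974 342 374 117 145
steel [0.5553 0.2707] off -0.0016 -0.0071
```

```bash
python3 - <<'E'
from h import *
t=np.radians(6.8); X=np.array([np.cos(t),np.sin(t)]); Y=np.array([-X[1],X[0]])
C={'side':np.array([.556,.2779])}
for n,f,box in(('side','p1',(336,108,382,150)),('scene','p1b',(425,180,490,232))):
    c=cam(n); a=cv2.imread(f'pics/{f}.png').max(2); x0,y0,x1,y1=box
    if n=='side': print(a[114:136,350:370:2])
    s=cv2.morphologyEx((a[y0:y1,x0:x1]>90).astype(np.uint8),cv2.MORPH_OPEN,np.ones((2,2)))
    k,l,st,ce=cv2.connectedComponentsWithStats(s)
    for i in range(1,k):
        q=ce[i]+[x0,y0]; p=pt(c,*q,.062)[:2]; print(n,st[i]+[x0,y0,0,0,0],q.round(1),p.round(4),((p-C['side'])@X).round(4),((p-C['side'])@Y).round(4))
E
```

```text
[[200 204 205 223 213 215 215 217 222 214]
 [218 223 221 215 214 216 217 221 226 224]
 [212 216 216 219 221 225 228 217 175 162]
 [219 220 223 228 224 169 148 137  66  21]
 [226 222 174 154 146  92 115 116 111   4]
 [178 143  80  94 121 131 167 161 154  14]
 [ 62 118 129 156 162 163 164 163 159   4]
 [  1 152 166 159 163 160 159 157 171  58]
 [ 18 104 162 166 160 163 164 170 138  80]
 [ 26  69 167 170 169 156 133 129  68  55]
 [ 18  32 179 133 119  98  59  10  10  12]
 [ 29  21 118  69   8  14  14  20   9   5]
 [ 34  17   6   0  14  10   0  10  13  12]
 [  0  25  10   2  25  12  18   0  26  15]
 [ 22   6  29   8  21  14  14  16  22  12]
 [ 14   0   3  13   0  13  28  17  20  15]
 [ 10  24  12  16  23  23   8  11   5  24]
 [  9  15   1  16  19  12  19  10  17  15]
 [ 17   9  19   3   0  11  11  14  11  11]
 [ 20   4  14  22  19   5  18  16   0   7]
 [ 14  15  29  17  29  12   0   6   3   6]
 [ 15  18   2  15  13  25  20   0  25   3]]
side [336 108  46  18 730] [358.  115.7] [0.5582 0.2982] 0.0046 0.0199
side [379 128   3   6  12] [380.3 129.8] [0.5923 0.2476] 0.0324 -0.0344
side [336 149   2   1   2] [336.5 149. ] [0.4986 0.2057] -0.0656 -0.0649
scene [ 425  180   65   52 2013] [459.9 202.6] [0.5774 0.2652] 0.0198 -0.0152
scene [425 220  38  12 245] [437.6 227.3] [0.5825 0.1651] 0.013 -0.1151
```

The mount is within about 3 mm of the tray centre. I'll lower behind the push block and push gently.

```bash

python3 -m jog '[[[-1,0,-0.002,0.04,0],[-1,0,-0.002,0.08,0],[-1,0,-0.002,0.105,0],[-1,0,-0.002,0.115,0],[-1,0,-0.002,0.115,0]]]' 15
python3 -m jog '[[[-1,0,0.005,0,0],[-1,0,0.01,0,0],[-1,0,0.015,0,0],[-1,0,0.02,0,0],[-1,0,0.026,0,0]]]' 15
python3 -m jog '[[[-1,0,0.007,0,0],[-1,0,0.015,0,0],[-1,0,0.025,0,0],[-1,0,0.035,0,0],[-1,0,0.045,0,0]]]' 15
python3 -m jog '[[[-1,0,0.01,0,0],[-1,0,0.02,0,0],[-1,0,0.03,0,0],[-1,0,0.04,0,0],[-1,0,0.05,0,0]]]' 15
python3 go.py 0.557 0.2806 0.045 96.8
```

```text
time: 13.42
tool_pos: [0.384, 0.2603, 0.0428]
tool_rot: [-3.136, 0.002, 1.689]
contact_force: [-1.2, 0.2, 0.5]
opening: 0.0003
grip_force: 0.0
time: 13.83
tool_pos: [0.4115, 0.2644, 0.0463]
tool_rot: [3.141, -0.0, 1.69]
contact_force: [-1.5, 0.8, 1.1]
opening: 0.0005
grip_force: 1.4
time: 14.25
tool_pos: [0.4564, 0.2699, 0.0457]
tool_rot: [-3.141, -0.0, 1.69]
contact_force: [-3.2, 1.3, 1.4]
opening: 0.0005
grip_force: 1.5
time: 14.67
tool_pos: [0.5059, 0.2759, 0.0455]
tool_rot: [-3.141, -0.0, 1.69]
contact_force: [-4.0, 0.8, 1.1]
opening: 0.0005
grip_force: 1.5
at [0.5059 0.2759 0.0455] yaw 96.8 shift [-0.0014  0.0513  0.0005] turn(tool z) 0.0003 t 14.67 op 0.0005 F [-4.   0.8  1.1]
```

```bash

python3 -m jog '[[[-1,0,0.01,0,0],[-1,0,0.02,0,0],[-1,0,0.028,0,0],[-1,0,0.034,0,0],[-1,0,0.04,0,0]]]' 15
python3 -m jog '[[[-1,0,0.004,0,0],[-1,0,0.008,0,0],[-1,0,0.011,0,0],[-1,0,0.013,0,0],[-1,0,0.015,0,0]]]' 15
```

```text
time: 15.08
tool_pos: [0.5454, 0.2804, 0.0454]
tool_rot: [-3.141, -0.0, 1.69]
contact_force: [-2.6, 1.1, 0.6]
opening: 0.0007
grip_force: 1.3
time: 15.5
tool_pos: [0.5478, 0.2806, 0.0454]
tool_rot: [-3.114, 0.003, 1.691]
contact_force: [-50.1, -6.7, 35.0]
opening: -0.0
grip_force: 27.1
```

Hard stop reached. I'll back off and check.

```bash

python3 -m jog '[[[-1,0,-0.012,0,0],[-1,0,-0.025,0,0],[-1,0,-0.045,0,0],[-1,0,-0.07,0,0],[-1,0,-0.07,-0.02,0]]]' 15
python3 -m jog '[[[-1,0,-0.02,-0.03,0],[-1,0,-0.05,-0.07,0],[-1,0,-0.09,-0.1,0],[-1,0,-0.12,-0.12,0],[-1,0,-0.12,-0.12,0]]]' 15
python3 m3.py p2
```

```text
time: 15.92
tool_pos: [0.4838, 0.2717, 0.0619]
tool_rot: [-3.13, 0.003, 1.691]
contact_force: [-0.0, 0.2, -0.4]
opening: 0.0008
grip_force: 0.0
time: 16.33
tool_pos: [0.3691, 0.2594, 0.189]
tool_rot: [3.138, -0.001, 1.691]
contact_force: [0.7, 0.9, -1.1]
opening: 0.0006
grip_force: 0.0
```

View pics/c_p2.png

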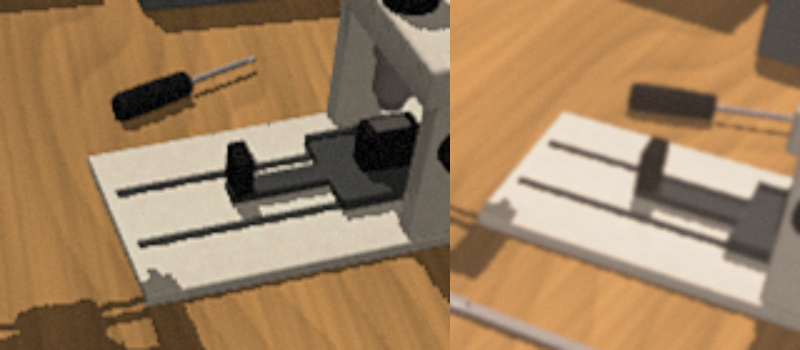

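The mount stands in the tray under the lens, steel up, and the push block is at crop (238,150). A numeric check of the travel follows.

```bash
python3 - <<'E'
from h import *
ci=cam("side"); t=np.radians(6.8); X=np.array([np.cos(t),np.sin(t)])
def blk(f,x0,y0,x1,y1):
    a=cv2.imread(f'pics/{f}.png').max(2); s=(a[y0:y1,x0:x1]<35).astype(np.uint8); k,l,st,ce=cv2.connectedComponentsWithStats(s); i=1+st[1:,4].argmax(); return st[i]+[x0,y0,0,0,0]
a=blk('side0',286,120,312,160); b=blk('p2',355,110,375,145); m=blk('p2',405,100,440,130); print(a,b,m)
# top-left corner of push block at z=.06
A=pt(ci,a[0],a[1]+2,.06)[:2]; B=pt(ci,b[0],b[1]+2,.06)[:2]; print('travel',(B-A)@X)
for f,x,y in(('side0',297,131),('p2',365.3,118.8)): print(pt(ci,x,y,.06))
E
```

```text
[293 130  19  24 218] [360 117  15  24 224] [406 105  32  25 426]
travel 0.13808560072612872
[0.43192654 0.27239143 0.06      ]
[0.57124967 0.28857847 0.06      ]
```

```bash
python3 - <<'E'
from h import *
ci=cam("side"); t=np.radians(6.8); X=np.array([np.cos(t),np.sin(t),0]); Y=np.array([-X[1],X[0],0])
C=np.array([.556,.2779,0])
for d in(0,.13,.14,.15):
    print(d,[px(ci,C+(d-.125+a*.008)*X+b*.015*Y+[0,0,z]).round(1).tolist() for a,b,z in((-1,-1,.06),(-1,1,.06),(1,-1,.06),(1,1,.06),(-1,-1,.03))])
for f,x0,y0 in(('side0',284,124),('p2',351,112)):
    a=cv2.imread(f'pics/{f}.png').max(2); print(f); print(a[y0:y0+34:2,x0:x0+28])
E
```

```text
0 [[295.3, 139.6], [291.8, 130.0], [303.4, 138.1], [299.7, 128.6], [296.1, 151.6]]
0.13 [[359.8, 127.8], [355.1, 118.6], [367.6, 126.3], [362.7, 117.2], [359.0, 139.8]]
0.14 [[364.7, 126.9], [359.8, 117.8], [372.4, 125.5], [367.4, 116.4], [363.7, 138.9]]
0.15 [[369.5, 126.0], [364.6, 116.9], [377.2, 124.6], [372.1, 115.5], [368.4, 138.0]]
side0
[[162 159 165 165 161 157 156 150 152 145 146 149 158 167 162 169 166 172
  170 171 155 133 200 210 213 211 204 210]
 [148 159 168 167 164 161 157 158 152 148 147 145 153 162 172 166 167 167
  169 173 172 139 122 210 216 212 214 210]
 [155 157 165 169 164 163 164 160 159 154 158 153 137 127 140 160 173 166
  166 168 173 167 104 125 221 215 213 207]
 [155 155 161 170 164 163 165 170 131  39  25  22  26  20  10  34 119 183
  166 171 175 176 158  94 137 215 213 207]
 [157 157 162 170 174 164 166 154  68  17  34  25  22  19  20  12  67 156
  176 171 172 173 174 154 107 162 219 210]
 [162 159 157 160 166 168 169 165 123   2   8  20  25  22  26  15  16  67
  153 179 169 174 175 169 135  94 180 217]
 [160 159 157 159 163 163 168 176 143   0  29  22  
[... 2529 characters left out ...]
216 218 215 213 215 214 215 226 202  51  40  17  14  17  19  25  19  11
    1  15  45  77  67  65  68  71  64  70]
 [216 215 214 213 218 216 213 216 217 174   4  37  22  17  16  12   0   3
    8   3  27  44  57  55  45  46  40  43]
 [216 214 216 216 217 216 217 215 224 219 160  14  32  12   5  11  25  19
   38  19  29  25  22  21  24  25  43  52]
 [217 215 215 214 217 214 218 215 213 224 204  76  11  26  12  26  46  62
   72  95  96  98 101 109 120 121 117 119]
 [213 217 211 214 214 216 213 217 215 216 223 204  92 106 121 118 119 115
  120 119 115 112 136 190 182 180 182 184]
 [214 216 215 209 215 217 213 214 218 215 214 220 222 206  97 109 111 115
  116 118 115 109 127 193 228 225 225 225]]
```

Travel reads about 0.140, so the carriage probably sprang back off the stop when I released the 50 N load. I'll push again gently and release slowly.

```bash

python3 go.py 0.50 0.2745 0.045 96.8
python3 -m jog '[[[-1,0,0,0.04,0],[-1,0,0,0.08,0],[-1,0,0,0.12,0],[-1,0,0,0.144,0],[-1,0,0,0.144,0]]]' 15 >/dev/null
python3 -m jog '[[[-1,0,0.04,0,0],[-1,0,0.08,0,0],[-1,0,0.11,0,0],[-1,0,0.13,0,0],[-1,0,0.13,0,0]]]' 15
python3 go.py 0.54 0.2795 0.045 96.8
```

```text
at [0.3714 0.2598 0.1875] yaw 96.9 shift [-0.001   0.1287  0.1431] turn(tool z) 0.0014 t 16.43 op 0.0006 F [ 0.4 -0.3 -0.6]
time: 17.27
tool_pos: [0.5064, 0.2752, 0.0425]
tool_rot: [3.135, -0.001, 1.688]
contact_force: [-0.5, -0.4, -0.0]
opening: 0.0002
grip_force: 0.0
at [0.5064 0.2752 0.0425] yaw 96.7 shift [ 0.0003  0.0338 -0.0023] turn(tool z) -0.0017 t 17.27 op 0.0002 F [-0.5 -0.4 -0. ]
```

```bash

python3 -m jog '[[[-1,0,0.008,0,0],[-1,0,0.016,0,0],[-1,0,0.023,0,0],[-1,0,0.029,0,0],[-1,0,0.034,0,0]]]' 15
python3 -m jog '[[[-1,0,0.002,0,0],[-1,0,0.004,0,0]]]' 15
python3 -m jog '[[[-1,0,0.002,0,0],[-1,0,0.003,0,0]]]' 15
```

```text
time: 17.68
tool_pos: [0.5347, 0.2792, 0.0418]
tool_rot: [3.141, -0.0, 1.69]
contact_force: [-0.2, -0.3, -0.7]
opening: 0.0003
grip_force: 0.0
time: 17.85
tool_pos: [0.5382, 0.2795, 0.0416]
tool_rot: [-3.142, -0.0, 1.69]
contact_force: [-0.3, 0.1, 0.6]
opening: 0.0003
grip_force: 0.0
time: 18.02
tool_pos: [0.5411, 0.2799, 0.0416]
tool_rot: [-3.142, -0.0, 1.69]
contact_force: [-0.0, -0.2, 0.1]
opening: 0.0005
grip_force: 0.0
```

```bash

python3 -m jog '[[[-1,0,0.002,0,0],[-1,0,0.003,0,0]]]' 15
python3 -m jog '[[[-1,0,0.002,0,0],[-1,0,0.003,0,0]]]' 15
python3 -m jog '[[[-1,0,0.001,0,0],[-1,0,0.002,0,0]]]' 15
python3 -m jog '[[[-1,0,0.001,0,0],[-1,0,0.002,0,0]]]' 15
```

```text
time: 18.18
tool_pos: [0.5442, 0.2802, 0.0416]
tool_rot: [3.141, -0.0, 1.69]
contact_force: [-0.5, -0.2, 0.4]
opening: 0.0004
grip_force: 0.0
time: 18.35
tool_pos: [0.5472, 0.2806, 0.0416]
tool_rot: [3.141, -0.0, 1.69]
contact_force: [-1.2, 0.2, 0.1]
opening: 0.0003
grip_force: 0.7
time: 18.52
tool_pos: [0.5474, 0.2806, 0.0415]
tool_rot: [-3.138, 0.0, 1.69]
contact_force: [-9.7, -0.9, 6.7]
opening: 0.0008
grip_force: 5.1
time: 18.68
tool_pos: [0.5474, 0.2806, 0.0415]
tool_rot: [-3.133, 0.001, 1.69]
contact_force: [-16.0, -2.7, 12.6]
opening: 0.0007
grip_force: 8.9
```

The stop is at the same place again with no rebound, so the carriage may not have started exactly at 0. I'll check its absolute position against the base plate's front edge.

```bash
python3 - <<'E'
from h import *
ci=cam("side"); cs=cam("scene"); t=np.radians(6.8); X=np.array([np.cos(t),np.sin(t)])
a=cv2.imread('pics/side0.png').astype(float)[...,0]  # blue: wood low, white high
E=[]
for r in list(range(126,134))+list(range(162,176,2)):
    row=a[r,295:345]; j=np.argmax(row>130); u=295+j-1+(130-row[j-1])/(row[j]-row[j-1]); E.append(pt(ci,u,r,.012)[:2])
E=np.array(E); d=np.polyfit(E[:,1],E[:,0],1); print('front edge slope deg',np.degrees(np.arctan(-d[0])),'resid',np.abs(np.polyval(d,E[:,1])-E[:,0]).max())
t=np.arctan(-d[0]); X=np.array([np.cos(t),np.sin(t)]); f=(E@X).mean(); print('front edge',f)
tray=np.array([.556,.2779]); print('tray start x_m',tray@X-f-.08)
for n,u,v,z in(('start topL',292.4,130,.06),('end topL',360.5,117.3,.06),('start low',294.5,152,.03),('end low',361.2,138,.03)):
    p=pt(ci,u,v,z)[:2]; print(n,'travel=',p@X-f-.08+.133)
# scene camera
for nm in('scene0','p2b'):
    g=cv2.imread(f'pics/{nm}.png').max(2)
    x0,x1,y0,y1=(380,410,170,205) if nm=='scene0' else (425,480,185,225)
    s=(g[y0:y1,x0:x1]<45).astype(np.uint8); k,l,st,ce=cv2.connectedComponentsWithStats(s); i=1+st[1:,4].argmax(); print(nm,st[i]+[x0,y0,0,0,0],'blob ctr travel',pt(cs,*(ce[i]+[x0,y0]),.045)[:2]@X-f-.08+.125)
E
```

```text
front edge slope deg 7.3309276540860795 resid 0.0004118026878987546
front edge 0.4986987960875547
tray start x_m 0.008216339807206832
start topL travel= 0.009574224187257688
end topL travel= 0.15007927679170463
start low travel= 0.004773008068300666
end low travel= 0.1441123041955411Traceback (most recent call last):
  File "<stdin>", line 16, in <module>
ValueError: attempt to get argmax of an empty sequence
```

Measured against the base plate, the carriage started at about 0.008 and now stands at about 0.150, which is fully home. I'll back off slowly, clear the area and hand in.

```bash

python3 -m jog '[[[-1,0,-0.001,0,0],[-1,0,-0.002,0,0],[-1,0,-0.004,0,0],[-1,0,-0.007,0,0],[-1,0,-0.012,0,0]]]' 15
python3 -m jog '[[[-1,0,-0.02,0,0],[-1,0,-0.05,0,0],[-1,0,-0.08,-0.02,0],[-1,0,-0.11,-0.05,0],[-1,0,-0.13,-0.08,0]]]' 15
python3 -m jog '[[[-1,0,-0.01,-0.02,0],[-1,0,-0.01,-0.03,0],[-1,0,-0.01,-0.03,0]]]' 15
python3 - <<'E'
from h import *
ci,a=snap("side","p3"); b=cv2.imread('pics/p2.png'); a=a[...,::-1].copy(); d=np.abs(a[95:160,350:445].astype(int)-b[95:160,350:445]).max(2); print('changed px',(d>60).sum())
g=a[...,:].max(2); s=(g[100:130,405:440]<35).astype(np.uint8); k,l,st,ce=cv2.connectedComponentsWithStats(s); print(st[1:][st[1:,4]>50]+[405,100,0,0,0])
print((g[104:116:2,412:438:2]))
E
```

```text
time: 19.1
tool_pos: [0.5395, 0.2796, 0.0416]
tool_rot: [3.14, -0.0, 1.69]
contact_force: [-0.3, 0.6, -0.2]
opening: 0.0003
grip_force: 0.0
time: 19.52
tool_pos: [0.4064, 0.2632, 0.1211]
tool_rot: [-3.137, 0.001, 1.69]
contact_force: [0.5, 0.6, 0.2]
opening: 0.0001
grip_force: 0.0
time: 19.77
tool_pos: [0.4008, 0.2636, 0.1543]
tool_rot: [3.136, -0.002, 1.69]
contact_force: [0.1, -0.1, -0.6]
opening: 0.0004
grip_force: 0.0
changed px 0
[[405 105  32  25 427]]
[[106 107 107 105 111 151 154 123 131 147 161 190 220]
 [111 118 118  94  83  69  80  58  60  69  17  24 202]
 [117  34   7  79  75  86  84  78  78  83  88   0 103]
 [ 51   0  17  35  87  79  86  86  87  69  75  33   3]
 [ 38  15  28  25  53  65  44  23   5   0  15   7  16]
 [ 25   6   7  18  23  20   8  11  18  18   0  20  41]]
```

The steel is visible on top, nothing has moved since the push, and the robot is clear.

```bash
python3 -c "
from cell import robot
print(robot.hand_in())"
```

```text
the job is handed in; nothing more can be done
None
```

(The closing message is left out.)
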